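Check the doubtful catch of a relay test box and hold its lid open

ROBOT

A 6-joint arm with a two-finger parallel gripper is mounted at the origin on a cart in front of the work surface, level with it; the furniture and walls round the work are solid. World frame = base frame: x ahead of the robot, y to its left, z up, the work surface at z = 0. Lengths are in mm, angles in degrees, forces in N, time in s.
With the tool pointing down it reaches from about 350 to 975 mm from the base axis. Payload 7.1 kg.
Tool frame: the origin (TCP) lies midway between the tips of the shut fingers; the grasp point (between the pads) lies arm.grip_point_offset behind it (arm.grip_point_offset is the distance from the TCP to the grasp point, in mm); x points along the fingers, y is the direction in which the jaws open and shut, and the axes are right-handed (so a half turn about x gives the same grasp; the last joint's range is limited). The gripper opens to 88 mm and grips with 3 to 60 N. Pads are 20 mm wide; open, the fingers measure 115 mm over their backs; the gripper's body (75 mm by 178 mm) begins 61 mm behind the grasp point.
Start: joints at [-72.766, 24.242, 93.386, -0, 62.372, -1.089], TCP at [196.503, -593.289, 222.675] pointing down, gripper open.
Joint ranges: [-172.04, 172.04], [-51.8, 120.97], [4.93, 147.93], [-75.15, 255.16], [6.16, 154.13], [-145.62, 145.62]. Speed limits (degrees/s): [136.94, 136.94, 172.46, 180, 180, 180].

INTERFACE

Orientations are given as a 3x3 rotation matrix whose columns are the frame's x, y, z axes.
In Python, from bench import arm gives the robot as it stands.
- The arm moves only by the tool step_arm, never from a script. Its argument "rows" is a list of rows, each an object with "travel": the shift along the tool's x, y, z in mm, a list of three; "rot": the turn, a rotation vector about the tool's x, y, z in rad, a list of three. A call has 1 to 5 rows; each row is the pose to reach, as a shift and turn from the pose commanded when the call began, along the tool's axes at that moment; what a row does not reach only later rows make up. A row lasts 1/8 s, in which the tool goes at most 62.5 mm and 10.7 degrees, less where a joint would pass 70% of its speed; a pose out of reach is approached as far as the arm can. A call with a gripper value outside its range is refused whole. "fingers" is the finger opening in mm, from 0 to 87.8, set as the call begins (left out, the last holds). The fingers move at their own pace and stop on an object; "squeeze" is the grip in N (left out, the last holds). Time passes only in rows, so rows that repeat a pose let the fingers close. It gives the time, the measured TCP pose, the force and the opening at its end, in the units of the state.
- arm.read_state(): the state, without advancing time (a new reading comes with each control period).
- arm.get_image(name): name is "scene" or "top"; returns a dict with "pixels" (384x512x3 uint8, red, green, blue), "fx", "fy", "cx", "cy" (pixels), "R" (3x3) and "t" (3): a world point X has camera coordinates R X + t. Camera axes: x right, y down, z forward; pixel columns grow to the right and rows downward; lengths in mm; the calibration is good to about 2 mm. A picture is of the moment at which its call begins. There is no depth.
- arm.finish_job(): hands the job in, once; it reports no verdict.
The state is a dict: "t": time; "joint_pos": joint angles; "joint_vel": joint speeds; "tau": joint torques, N m; "position": TCP position; "eef_rot": TCP orientation; "ft_force": force on the tool from outside, world axes, zero at the start; "moment": the same for the moment, N m; "opening": finger opening in mm.
Only numpy, scipy, OpenCV 4.12 (cv2) and the standard library are available. Lean on these libraries where they do the work, as an engineer would, in place of code of your own. Each camera call takes 0.05 s, during which the arm holds its last target.

TASK

The catch of the relay test box is worn and may or may not have hold. Take the blue solder sucker off the lid and lay it gently on the bare desk top, then pull the lid gently upward by its knob without turning it; only if it proves to be caught, release it with a quarter turn of the knob clockwise (seen from above). Swing the lid about half open (45 degrees) and finish while holding it there by the knob, so that the board inside can be reached, and leave the other things on the desk where they are.

Things in the scene. Friction and masses are not known exactly. Their poses are not given: they have to be found in the camera images.
- lid_hinge (a point): Middle of the lid's hinge axis, fixed to the box 60 mm above the desk, over its +y long side. Axes as relay_box: x along the hinge, y horizontally outward from the box, z up. The lid swings up about this x axis; its free edge is on the -y side.
- knob_grip (a point): Grip point of the catch knob; moves and tilts with the lid, does not show the knob's turn. The knob is black, fluted, barrel-shaped: 28 mm in diameter at this point, 21 mm at its ends, from 9 to 36 mm above the lid; the point is on its axis, 22 mm above the lid's upper face. Lid shut: 93 mm towards -y and 28 mm above the hinge axis. z is the knob's axis, out of the lid.
- lid (a joint): Angle of the lid, rad: 0 shut, grows as it opens (1.57 = upright). It has no stay: let go, it falls shut. If the catch has hold it lifts only a hair (under 0.03), then resists firmly; if not, it rises with 1 to 2 N when the hand follows the arc and tilt of the lid, more when it does not.
- catch_knob (a joint): Turn of the catch knob, rad: 0 as found, stop at 1.57, growing clockwise seen from above; light friction (0.05 N m), stays where left. A tongue below the lid turns with it and is clear of the strike inside the box from about 1.1 on. The strike has worked loose: whether the tongue is under it cannot be seen, nor read from this value.
- pump_center (a point): Middle of the gripping part of the solder sucker lying across the lid: blue barrel with black plunger end, 181 mm long, 19 mm wide, 20 mm high, 60 g. The point is half-way up, 10 mm above what it lies on; y runs along the barrel (reaching 75 mm to +y, 115 mm to -y), z up. Over 25 mm are free between barrel and knob.
- relay_box: Relay test box: grey metal case 150 x 120 mm, 60 mm high, standing fast on the desk, with a blue lid (154 x 124 x 5 mm, upper face 66 mm above the desk, 0.3 kg with its knob). Origin at the middle of its underside; x along the hinge (long side), +y towards the hinge side, z up. The keyboard left of the box is fixed, 20 mm high.
- mug: White mug, 92 mm across and 95 mm high, its handle reaching 63 mm out; origin at the middle of its underside. A bystander. Bare desk lies beside it, between the keyboard and the monitor's foot: x 0.45 to 0.62, y -0.02 to 0.08.
- flux_jar: Brown jar with a green cap, 70 mm across, 67 mm high; origin at the middle of its underside. A bystander.
- screwdriver: Red-handled screwdriver, 198 mm long, 27 mm thick; origin under its middle. A bystander.

How it is judged (in metres and radians):
On the way, in this order (a step that is already met when the one before it is completed fails the run):
1. the solder sucker lies on the bare desk top, let go, the lid still shut (height (world z) of pump_center between 0.004 and 0.017 m and angle between pump_center's own z axis and vertical below 0.2 rad and contact force between the fingers and pump below 0.1 N and value of joint lid below 0.03 rad), for 0.2 s.
2. the lid is pulled up with the knob not turned: either the catch holds against the pull, or, not being caught, the lid comes up without any turning (value of joint catch_knob below 0.3 rad and (contact force between lid and relay_box above 2 N or value of joint lid above 0.3 rad)), for 0.05 s.
At the end, for the whole second after the job is handed in: The lid stands still, open 35 to 66 degrees (0.6 to 1.15 rad), held by the fingers at its knob; the solder sucker lies flat on the bare desk top (not on the keyboard or any thing), let go (value of joint lid between 0.6 and 1.15 rad and velocity of joint lid between -0.1 and 0.1 rad/s and contact force between the fingers and lid above 0.5 N and distance between the grasp point and knob_grip below 0.03 m and height (world z) of pump_center between 0.004 and 0.017 m and angle between pump_center's own z axis and vertical below 0.2 rad and contact force between the fingers and pump below 0.1 N); the arm keeps its last pose, push and grip.
It fails at once if the caught lid is wrenched: the catch is loaded with more than 60 N (contact force between lid and relay_box above 60 N).
It fails at once if the solder sucker is dropped or thrown (faster than 0.7 m/s out of the fingers) (linear speed of pump above 0.7 m/s and contact force between the fingers and pump below 0.05 N).
It fails at once if the mug, jar or screwdriver is pushed more than 30 mm (distance of any of mug, flux_jar, screwdriver from where it was at the start of the episode above 0.03 m).
It also fails if it takes over 58 s, if anything falls off the work surface, if the arm or the gripper's body presses on something with over 40 N, if the wrist force passes 120 N, or if a joint passes its speed limit or range.

## Working session

There is one attempt and no reset: what is moved stays moved. The work goes in short steps, Python scripts to look and compute and a tool call to move; the robot and the scene stay as the last step left them, time stands still between calls to the robot, and variables do not carry over. Pictures are saved under pics/ and viewed, and the job is handed in when it is done.

Besides the shell and the picture viewer there is one more tool, called after ">>>" by a JSON object that holds its "op" and its "data". step_arm: Moves the arm, as the interface text tells. Its arguments: {"type":"object","properties":{"rows":{"type":"array","items":{"type":"object","properties":{"travel":{"type":"array","items":{"type":"number"}},"rot":{"type":"array","items":{"type":"number"}}}}},"fingers":{"type":"number"},"squeeze":{"type":"number"}},"required":["rows"]}

```bash
ls; mkdir -p pics
python3 - <<'E'
from bench import arm
import cv2, numpy as np
print(arm.grip_point_offset)
s=arm.read_state()
for k in s: print(k,np.round(s[k],3).tolist())
for n in("scene","top"):
    d=arm.get_image(n); cv2.imwrite(f"pics/{n}0.png",cv2.resize(d["pixels"][:,:,::-1],None,fx=1.5,fy=1.5,interpolation=cv2.INTER_CUBIC))
    np.savez(f"{n}0.npz",**d)
    print(n,d["fx"],d["fy"],d["cx"],d["cy"],np.round(d["R"],3).tolist(),np.round(d["t"],1).tolist(), np.round(-np.array(d["R"]).T@d["t"],1))
E
```

```text
pics
18.700000000000003
t 0.0
joint_pos [-72.764, 24.284, 93.431, -0.0, 62.371, -1.089]
joint_vel [0.024, -0.043, -0.003, -0.057, -0.091, -0.074]
tau [0.001, -54.463, -27.366, 0.064, 0.023, -0.0]
position [196.359, -592.777, 221.913]
eef_rot [[-0.0, 0.314, -0.949], [0.001, -0.949, -0.314], [-1.0, -0.001, -0.0]]
ft_force [0.273, -0.14, -0.108]
moment [0.001, 0.008, 0.016]
opening 87.86
scene 448.53555660902214 448.53555660902214 257.67958070466824 186.91102596927723 [[0.009, 1.0, -0.0], [0.714, -0.007, -0.701], [-0.7, 0.006, -0.714]] [93.8, -336.6, 1619.1] [1373.5 -106.2  919.7]
top 378.3106300011283 378.3106300011283 257.36762755787913 190.79268756803526 [[0.023, -1.0, 0.006], [-0.974, -0.024, -0.224], [0.224, -0.0, -0.975]] [-138.1, 547.0, 797.5] [ 357.8 -124.6  900.4]
```

View pics/scene0.png

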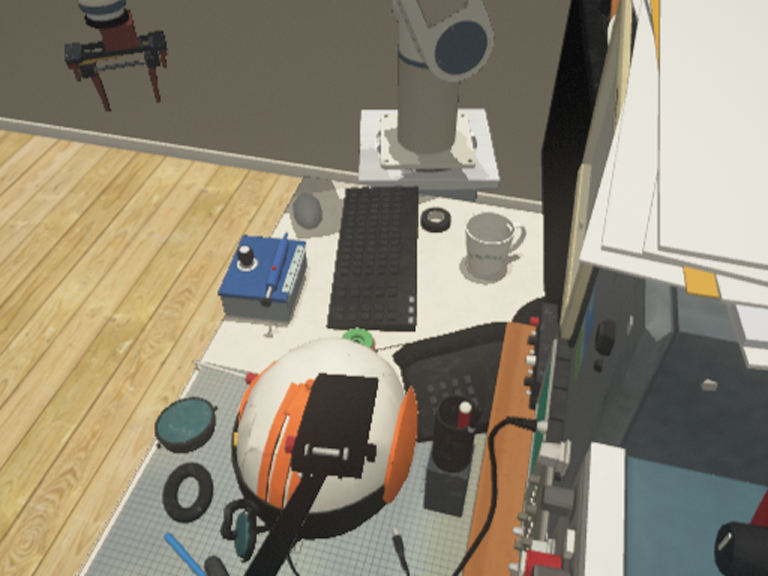

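View pics/top0.png

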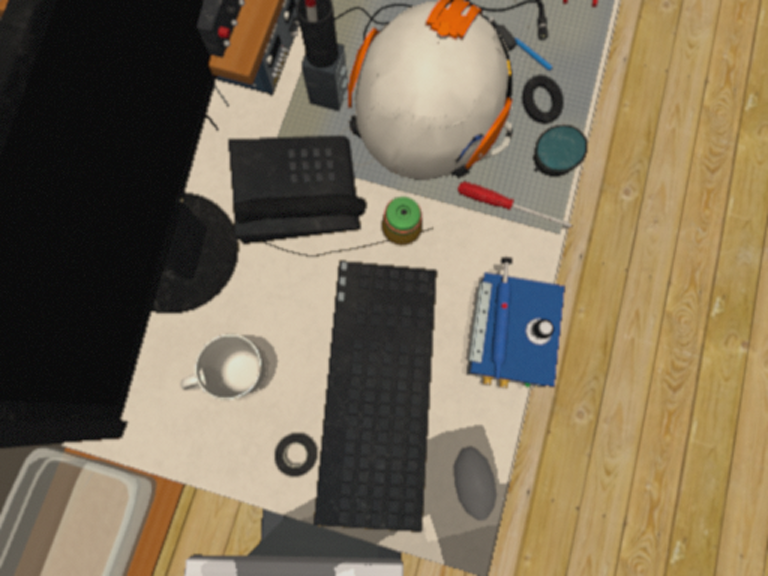

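```bash
cat > h.py <<'E'
import numpy as np, cv2
from bench import arm
def ray(d,u,v,z):
    R=np.array(d["R"]);c=-R.T@np.array(d["t"])
    w=R.T@np.array([(u-d["cx"])/d["fx"],(v-d["cy"])/d["fy"],1]); return c+w*(z-c[2])/w[2]
def proj(d,X):
    p=np.array(d["R"])@np.array(X,float)+d["t"]; return np.array([d["fx"]*p[0]/p[2]+d["cx"],d["fy"]*p[1]/p[2]+d["cy"]])
E
python3 - <<'E'
import cv2,numpy as np
from h import *
d=dict(np.load("top0.npz"));im=d["pixels"][:,:,::-1]
c=im[165:265,300:390]; cv2.imwrite("pics/topc.png",cv2.resize(c,None,fx=6,fy=6,interpolation=cv2.INTER_CUBIC))
s=dict(np.load("scene0.npz"));i2=s["pixels"][:,:,::-1]
cv2.imwrite("pics/sc.png",cv2.resize(i2[145:225,135:215],None,fx=7,fy=7,interpolation=cv2.INTER_CUBIC))
for n,u,v,z in [("kb tl",342,262,20),("kb bl",317,523,20),("kb tr",436,270,20),("kb br",422,530,20),("mugrim r",262,365,95),("mug l",197,365,95),("tape",295,455,0),("monfoot",238,250,0),("handle",183,380,50)]:
    print(n,ray(d,u/1.5,v/1.5,z).round())
E
```

```text
kb tl [598. -53.  20.]
kb bl [205. -33.  20.]
kb tr [ 588. -204.   20.]
kb br [ 199. -185.   20.]
mugrim r [424.  47.  95.]
mug l [422. 139.  95.]
tape [297.   7.   0.]
monfoot [620. 121.   0.]
handle [403. 172.  50.]
```

View pics/topc.png

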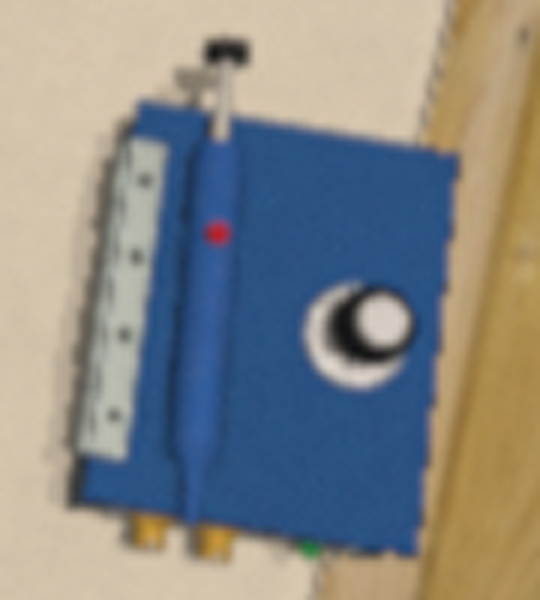

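View pics/sc.png

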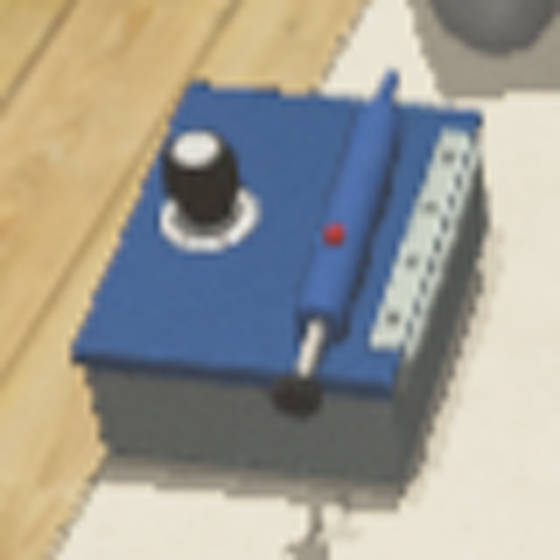

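Run:
```python
from h import *
d=dict(np.load("top0.npz"));s=dict(np.load("scene0.npz"))
f=lambda u,v,z:ray(d,u/6+300-.5,v/6+165-.5,z)
g=lambda u,v,z:ray(s,u/7+135-.5,v/7+145-.5,z)
for n,p,q in [("c far hinge",(138,102),(398,388)),("c far free",(460,155),(75,355)),("c near free",(415,552),(188,85)),("c near hinge",(80,500),(480,115))]:
    print(n,f(*p,66).round(1),g(*q,66).round(1))
L=[f(*p,66) for p in [(138,102),(460,155),(415,552),(80,500)]]
print("center",np.mean(L,0), "sides",[np.linalg.norm(L[i]-L[i-1]).round(1) for i in range(4)])
ax=((L[0]-L[3])+(L[1]-L[2])); print("xdir ang",np.degrees(np.arctan2(ax[1],ax[0])))
ax=((L[0]-L[1])+(L[3]-L[2])); print("ydir ang",np.degrees(np.arctan2(ax[1],ax[0])))
print("knob top",f(382,318,102),g(195,150,102),"ring",f(358,335,67),g(210,215,67))
for n,p in [("plunger",(227,50)),("rod/barrel",(220,140)),("red",(218,233)),("taper",(195,455)),("tip",(193,522)),("barrel R top",(240,160)),("barrel L top",(200,160)),("R low",(218,430)),("L low",(174,430))]:
    print(n,f(*p,76).round(1))
print("scene red",g(333,233,86),"top red",f(218,233,86)," tip",g(391,78,76),"plunger",g(297,395,76))
```

```text
c far hinge [ 574.7 -272.8   66. ] [ 581.1 -271.1   66. ]
c far free [ 557.  -394.3   66. ] [ 563.1 -393.6   66. ]
c near free [ 408.3 -370.9   66. ] [ 411.7 -372.7   66. ]
c near hinge [ 424.2 -249.3   66. ] [ 431.  -252.2   66. ]
center [ 491.04204633 -321.8353011    66.        ] sides [np.float64(152.3), np.float64(122.8), np.float64(150.5), np.float64(122.6)]
xdir ang -8.898028614592244
ydir ang 82.14324460187966
knob top [ 488.10844475 -352.05136628  102.        ] [ 489.63194313 -353.54962508  102.        ] ring [ 487.23865411 -352.86247546   67.        ] [ 489.20084323 -353.07339565   67.        ]
plunger [ 593.1 -304.9   76. ]
rod/barrel [ 558.1 -301.5   76. ]
red [ 522.7 -299.9   76. ]
taper [ 440.6 -289.7   76. ]
tip [ 416.5 -288.4   76. ]
barrel R top [ 550.7 -308.8   76. ]
barrel L top [ 550.3 -293.8   76. ]
R low [ 449.8 -298.2   76. ]
L low [ 449.4 -282.2   76. ]
scene red [ 519.1984521  -299.52559529   86.        ] top red [ 520.70199738 -297.77891604   86.        ]  tip [ 419.49205044 -288.14563991   76.        ] plunger [ 593.54938113 -305.79060024   76.        ]
```

```bash
cat >> h.py <<'E'
from scipy.spatial.transform import Rotation as Ro
def go(target,tx,ty):
    s=arm.read_state();R=np.array(s["eef_rot"]);p=np.array(s["position"])
    tx=np.array(tx,float);tx/=np.linalg.norm(tx);ty=np.array(ty,float);ty-=tx*(tx@ty);ty/=np.linalg.norm(ty)
    T=np.column_stack([tx,ty,np.cross(tx,ty)])
    print("t",round(s["t"],2),"p",p.round(1),"travel",(R.T@(np.array(target)-p)).round(1),"rot",Ro.from_matrix(R.T@T).as_rotvec().round(3),"F",np.round(s["ft_force"],2),"M",np.round(s["moment"],2),"op",round(float(s["opening"]),1),"q",np.round(s["joint_pos"],0))
E
python3 -c "
from h import *
go([510,-297,150],[0,0,-1],[-.1,-.995,0])"
```

```text
t 0.1 p [ 196.3 -592.8  222. ] travel [  72.2 -182.1 -390.8] rot [0.42  0.    0.001] F [-0.44 -0.04  0.59] M [ 0.   -0.02 -0.04] op 87.8 q [-73.  24.  93.  -0.  62.  -1.]
```

>>> {"op": "step_arm", "data": {"rows": [{"travel": [10, -25, -56], "rot": [0.08, 0, 0]}, {"travel": [20, -50, -108], "rot": [0.16, 0, 0]}, {"travel": [30, -76, -164], "rot": [0.24, 0, 0]}, {"travel": [40, -103, -220], "rot": [0.32, 0, 0]}, {"travel": [50, -128, -275], "rot": [0.42, 0, 0]}], "fingers": 40, "squeeze": 10}}

```text
t: 0.72
position: [418.4, -383.7, 172.2]
eef_rot: [[-0.0, -0.103, -0.995], [0.0, -0.995, 0.103], [-1.0, -0.0, 0.0]]
ft_force: [0.8, -0.4, -0.0]
opening: 41.9
```

```bash
python3 -c "
from h import *
go([510,-297,150],[0,0,-1],[-.1,-.995,0])"
```

```text
t 0.72 p [ 418.4 -383.7  172.2] travel [ 22.2 -95.7 -82.2] rot [-0.003  0.     0.   ] F [ 0.81 -0.38 -0.01] M [ 0.03 -0.05  0.06] op 41.9 q [-44.  23. 103.  -0.  54.  52.]
```

>>> {"op": "step_arm", "data": {"rows": [{"travel": [10, -45, -38]}, {"travel": [22, -95, -82]}, {"travel": [22, -95, -82]}]}}

```text
invalid input at $.rows[0]: expected keys travel, rot
```

```bash
python3 -c "
from h import *
go([510,-297,69],[0,0,-1],[-.1,-.995,0])
d=arm.get_image('top');cv2.imwrite('pics/t1.png',cv2.resize(d['pixels'][140:280,280:410,::-1],None,fx=4.2,fy=4.2,interpolation=cv2.INTER_CUBIC))"
```

```text
t 0.72 p [ 418.4 -383.7  172.2] travel [103.2 -95.7 -82.2] rot [-0.003  0.     0.   ] F [ 0.81 -0.38 -0.01] M [ 0.03 -0.05  0.06] op 41.9 q [-44.  23. 103.  -0.  54.  52.]
```

View pics/t1.png

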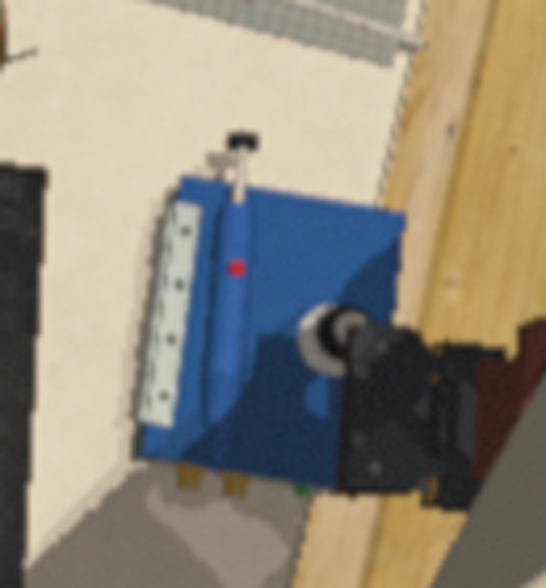

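The move was refused (`rot` is required), so the picture still shows the gripper over the free edge, short of the pump. I'll resend it.

>>> {"op": "step_arm", "data": {"rows": [{"travel": [10, -45, -38], "rot": [0, 0, 0]}, {"travel": [22, -95, -82], "rot": [0, 0, 0]}, {"travel": [22, -95, -82], "rot": [0, 0, 0]}, {"travel": [22, -95, -82], "rot": [0, 0, 0]}]}}

```text
t: 1.27
position: [508.0, -298.9, 150.4]
eef_rot: [[-0.001, -0.099, -0.995], [0.0, -0.995, 0.099], [-1.0, -0.0, 0.001]]
ft_force: [0.0, 0.0, 0.1]
opening: 40.4
```

```bash
python3 -c "
from h import *
go([510,-297,69],[0,0,-1],[-.1,-.995,0])
d=arm.get_image('scene');cv2.imwrite('pics/s1.png',cv2.resize(d['pixels'][100:230,120:250,::-1],None,fx=4.5,fy=4.5,interpolation=cv2.INTER_CUBIC))"
```

```text
t 1.27 p [ 508.  -298.9  150.4] travel [81.4 -2.1 -1.9] rot [0.001 0.001 0.   ] F [0.05 0.03 0.06] M [0.05 0.04 0.04] op 40.4 q [-32.  27. 101.  -0.  53.  64.]
```

View pics/s1.png

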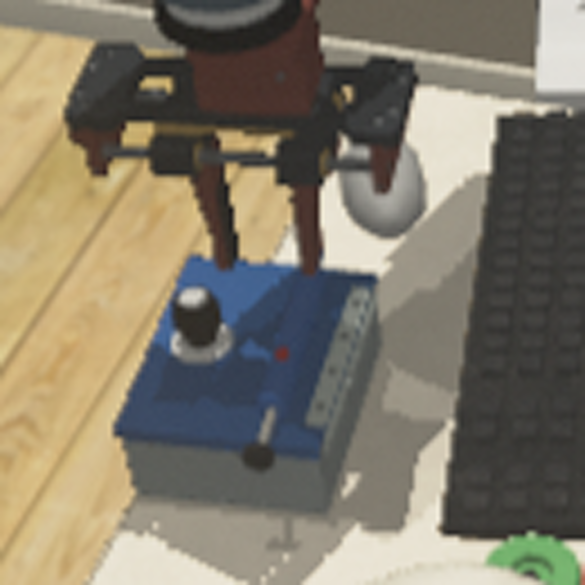

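The gripper is over the barrel with the fingers straddling it at about (225,265) and (310,270), clear of the knob at (197,320). I'll descend.

>>> {"op": "step_arm", "data": {"rows": [{"travel": [30, -2, -2], "rot": [0, 0, 0]}, {"travel": [55, -2, -2], "rot": [0, 0, 0]}, {"travel": [72, -2, -2], "rot": [0, 0, 0]}, {"travel": [80, -2, -2], "rot": [0, 0, 0]}, {"travel": [80, -2, -2], "rot": [0, 0, 0]}]}}

```text
t: 1.95
position: [510.3, -297.6, 70.6]
eef_rot: [[-0.0, -0.101, -0.995], [0.0, -0.995, 0.101], [-1.0, -0.0, 0.0]]
ft_force: [-0.4, -0.3, 0.1]
opening: 40.2
```

```bash
python3 -c "
from h import *
go([510,-297,69],[0,0,-1],[-.1,-.995,0])"
```

```text
t 1.95 p [ 510.3 -297.6   70.6] travel [ 1.6 -0.6  0.3] rot [-0.001  0.     0.   ] F [-0.38 -0.32  0.07] M [-0.04  0.03 -0.01] op 40.2 q [-31.  33. 103.  -0.  44.  64.]
```

>>> {"op": "step_arm", "data": {"rows": [{"travel": [1.5, 0, 0], "rot": [0, 0, 0]}, {"travel": [1.5, 0, 0], "rot": [0, 0, 0]}, {"travel": [1.5, 0, 0], "rot": [0, 0, 0]}, {"travel": [1.5, 0, 0], "rot": [0, 0, 0]}], "fingers": 5, "squeeze": 12}}

```text
t: 2.45
position: [511.0, -297.4, 69.7]
eef_rot: [[0.001, -0.1, -0.995], [-0.0, -0.995, 0.1], [-1.0, 0.0, -0.001]]
ft_force: [-0.7, 1.4, 3.3]
opening: 18.8
```

>>> {"op": "step_arm", "data": {"rows": [{"travel": [-8, 0, 0], "rot": [0, 0, 0]}, {"travel": [-25, 0, 0], "rot": [0, 0, 0]}, {"travel": [-50, 0, 0], "rot": [0, 0, 0]}, {"travel": [-50, 0, 0], "rot": [0, 0, 0]}]}}

```text
t: 2.95
position: [512.1, -298.1, 121.8]
eef_rot: [[0.004, -0.1, -0.995], [-0.002, -0.995, 0.1], [-1.0, 0.002, -0.004]]
ft_force: [0.0, -0.0, -1.0]
opening: 18.9
```

```bash
python3 -c "
from h import *
go([515,3,120],[0,0,-1],[-.1,-.995,0])
d=arm.get_image('scene');cv2.imwrite('pics/s2.png',cv2.resize(d['pixels'][100:230,120:250,::-1],None,fx=4.5,fy=4.5,interpolation=cv2.INTER_CUBIC))"
```

```text
t 2.95 p [ 512.1 -298.1  121.8] travel [   1.  -299.9   27.2] rot [-0.    -0.004 -0.002] F [ 0.04 -0.02 -0.96] M [-0.03 -0.01  0.  ] op 18.9 q [-31.  29. 102.   0.  49.  64.]
```

View pics/s2.png

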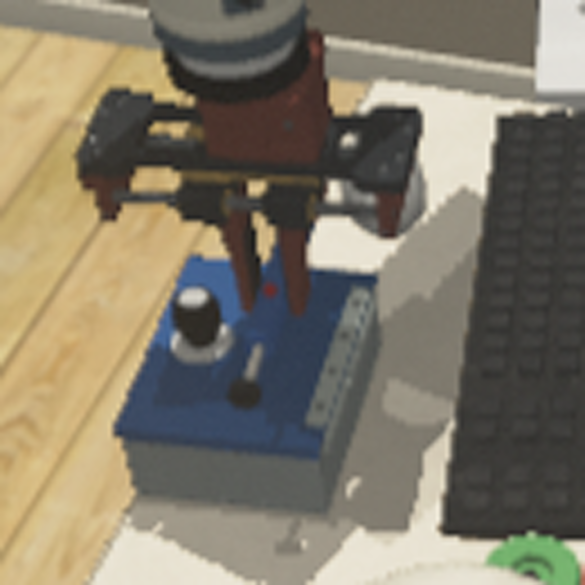

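The pump is lifted and level, with the red dot at (270,290), the plunger at (245,390) and 18.9 mm between the fingers. I'll carry it over the keyboard.

>>> {"op": "step_arm", "data": {"rows": [{"travel": [-15, -25, 0], "rot": [0, 0, 0]}, {"travel": [-25, -60, 5], "rot": [0, 0, 0]}, {"travel": [-25, -100, 9], "rot": [0, 0, 0]}, {"travel": [-25, -140, 13], "rot": [0, 0, 0]}, {"travel": [-25, -180, 16], "rot": [0, 0, 0]}]}}

```text
t: 3.62
position: [512.0, -115.2, 143.4]
eef_rot: [[-0.001, -0.1, -0.995], [0.0, -0.995, 0.1], [-1.0, -0.0, 0.001]]
ft_force: [-0.5, -0.0, -1.2]
opening: 19.0
```

>>> {"op": "step_arm", "data": {"rows": [{"travel": [0, -40, 4], "rot": [0, 0, 0]}, {"travel": [0, -75, 8], "rot": [0, 0, 0]}, {"travel": [0, -105, 11], "rot": [0, 0, 0]}, {"travel": [0, -119, 11], "rot": [0, 0, 0]}, {"travel": [0, -119, 11], "rot": [0, 0, 0]}]}}

```text
t: 4.25
position: [513.6, 3.3, 143.8]
eef_rot: [[-0.0, -0.099, -0.995], [-0.0, -0.995, 0.099], [-1.0, 0.0, 0.0]]
ft_force: [0.5, -0.2, -0.4]
opening: 18.8
```

```bash
python3 -c "
from h import *
go([515,3,5],[0,0,-1],[-.1,-.995,0])
d=arm.get_image('scene');cv2.imwrite('pics/s3.png',cv2.resize(d['pixels'][60:260,200:400,::-1],None,fx=3,fy=3,interpolation=cv2.INTER_CUBIC))
d=arm.get_image('top');cv2.imwrite('pics/t3.png',cv2.resize(d['pixels'][130:330,80:280,::-1],None,fx=3,fy=3,interpolation=cv2.INTER_CUBIC))"
```

```text
t 4.25 p [513.6   3.3 143.8] travel [138.8   0.2  -1.5] rot [ 0.001  0.    -0.   ] F [ 0.49 -0.25 -0.4 ] M [-0.01 -0.04 -0.02] op 18.8 q [ -1.  21. 111.  -0.  48.  95.]
```

View pics/s3.png

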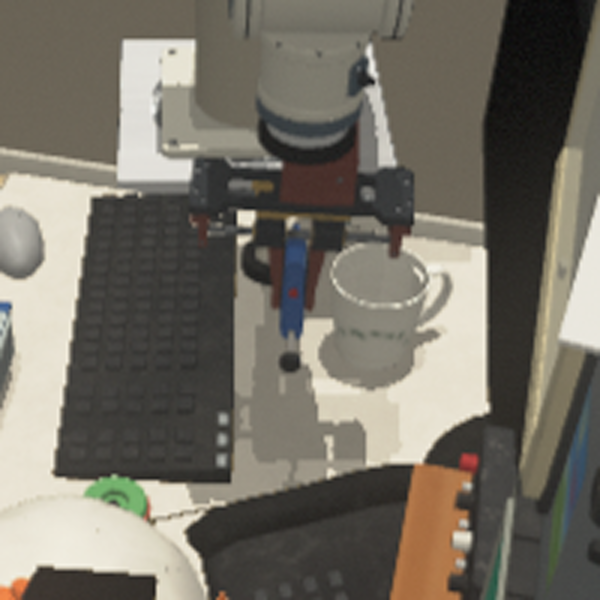

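View pics/t3.png

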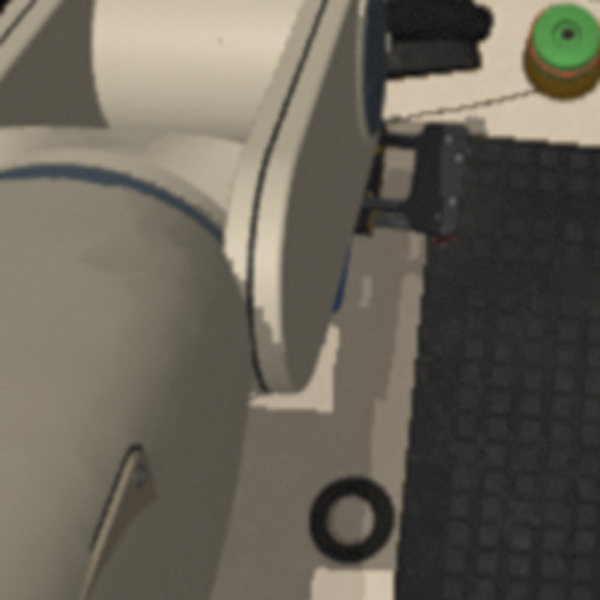

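```bash
python3 -c "
from h import *
d=dict(np.load('top0.npz'))
for u,v in [(440,125),(440,238)]:
  for z in (215,250): print(ray(d,u/3+80,v/3+130,z).round())
print(ray(d,310/1.5,255/1.5,0),ray(d,380/1.5,243/1.5,0))
for n in('scene0.npz',):
  s=dict(np.load(n)); print('mug base/rim R',ray(s,(200+345/3),(60+375/3),0), ray(s,200+380/3,60+300/3,95))
"
```

```text
[551. -66. 215.]
[541. -69. 250.]
[479. -69. 215.]
[473. -72. 250.]
[614.08273203   1.47378492   0.        ] [ 637.6008427  -113.27587623    0.        ]
mug base/rim R [464.587068    67.29991024   0.        ] [462.5638618   90.83021329  95.        ]
```

The pump hangs between the keyboard and the mug, barrel at about (293,290) in the scene crop. The gripper blocks have about 25 mm to the mug. I'll lower it.

>>> {"op": "step_arm", "data": {"rows": [{"travel": [30, 0, 0], "rot": [0, 0, 0]}, {"travel": [65, 0, 0], "rot": [0, 0, 0]}, {"travel": [100, 0, 0], "rot": [0, 0, 0]}, {"travel": [125, 0, 0], "rot": [0, 0, 0]}, {"travel": [133, 0, 0], "rot": [0, 0, 0]}]}}

```text
t: 4.97
position: [512.7, 2.0, 9.8]
eef_rot: [[-0.003, -0.101, -0.995], [-0.0, -0.995, 0.101], [-1.0, 0.0, 0.003]]
ft_force: [0.1, 0.6, -0.7]
opening: 19.0
```

>>> {"op": "step_arm", "data": {"rows": [{"travel": [1, 0, 0], "rot": [0, 0, 0]}, {"travel": [2, 0, 0], "rot": [0, 0, 0]}, {"travel": [3, 0, 0], "rot": [0, 0, 0]}, {"travel": [4, 0, 0], "rot": [0, 0, 0]}, {"travel": [4, 0, 0], "rot": [0, 0, 0]}]}}

```text
t: 5.6
position: [513.7, 3.0, 7.4]
eef_rot: [[0.0, -0.1, -0.995], [0.0, -0.995, 0.1], [-1.0, -0.0, -0.0]]
ft_force: [0.9, 0.1, -0.8]
opening: 18.7
```

>>> {"op": "step_arm", "data": {"rows": [{"travel": [1, 0, 0], "rot": [0, 0, 0]}, {"travel": [2, 0, 0], "rot": [0, 0, 0]}, {"travel": [3, 0, 0], "rot": [0, 0, 0]}, {"travel": [3, 0, 0], "rot": [0, 0, 0]}, {"travel": [3, 0, 0], "rot": [0, 0, 0]}]}}

```text
t: 6.22
position: [513.6, 3.0, 4.1]
eef_rot: [[-0.0, -0.1, -0.995], [-0.0, -0.995, 0.1], [-1.0, 0.0, 0.0]]
ft_force: [0.5, -0.9, 0.2]
opening: 18.9
```

>>> {"op": "step_arm", "data": {"rows": [{"travel": [0.5, 0, 0], "rot": [0, 0, 0]}, {"travel": [1, 0, 0], "rot": [0, 0, 0]}, {"travel": [1, 0, 0], "rot": [0, 0, 0]}]}}

```text
t: 6.6
position: [513.7, 3.0, 3.7]
eef_rot: [[0.0, -0.1, -0.995], [-0.0, -0.995, 0.1], [-1.0, 0.0, -0.0]]
ft_force: [-1.3, 0.8, 6.7]
opening: 18.7
```

Contact with the desk (6.7 N up). I'll open slowly and then rise.

>>> {"op": "step_arm", "data": {"rows": [{"travel": [0, 0, 0], "rot": [0, 0, 0]}, {"travel": [0, 0, 0], "rot": [0, 0, 0]}, {"travel": [0, 0, 0], "rot": [0, 0, 0]}, {"travel": [0, 0, 0], "rot": [0, 0, 0]}], "fingers": 40}}

```text
t: 7.1
position: [513.6, 3.0, 3.1]
eef_rot: [[-0.0, -0.1, -0.995], [0.0, -0.995, 0.1], [-1.0, -0.0, 0.0]]
ft_force: [0.4, -0.6, 0.8]
opening: 40.2
```

>>> {"op": "step_arm", "data": {"rows": [{"travel": [-10, 0, 0], "rot": [0, 0, 0]}, {"travel": [-40, 0, 0], "rot": [0, 0, 0]}, {"travel": [-90, 0, 0], "rot": [0, 0, 0]}, {"travel": [-145, 0, 0], "rot": [0, 0, 0]}, {"travel": [-145, 0, 0], "rot": [0, 0, 0]}]}}

```text
t: 7.72
position: [516.6, 3.0, 152.8]
eef_rot: [[0.009, -0.1, -0.995], [-0.0, -0.995, 0.1], [-1.0, -0.001, -0.009]]
ft_force: [-0.3, -0.1, -0.3]
opening: 40.4
```

```bash
python3 -c "
from h import *
s=arm.read_state();print(s['t'],s['position'],s['ft_force'],s['opening'])
d=arm.get_image('scene');cv2.imwrite('pics/s4.png',cv2.resize(d['pixels'][60:260,120:400,::-1],None,fx=2.7,fy=2.7,interpolation=cv2.INTER_CUBIC))
go([488.5,-352.7,170],[0,0,-1],[.989,-.146,0])
go([488.5,-352.7,170],[0,0,-1],[-.989,.146,0])
"
```

```text
7.725 [516.62096604   2.95227646 152.81123058] [-0.31262579 -0.14868834 -0.31537829] 40.36430344713505
t 7.78 p [515.    3.  150.6] travel [-19.5 356.5  -9.3] rot [-1.524 -0.004 -0.003] F [-0.19  1.02 -0.71] M [ 0.06  0.03 -0.03] op 39.8 q [ -1.  21. 110.   0.  48.  95.]
t 7.78 p [515.    3.  150.6] travel [-19.5 356.5  -9.3] rot [ 1.617 -0.004  0.004] F [-0.19  1.02 -0.71] M [ 0.06  0.03 -0.03] op 39.8 q [ -1.  21. 110.   0.  48.  95.]
```

View pics/s4.png

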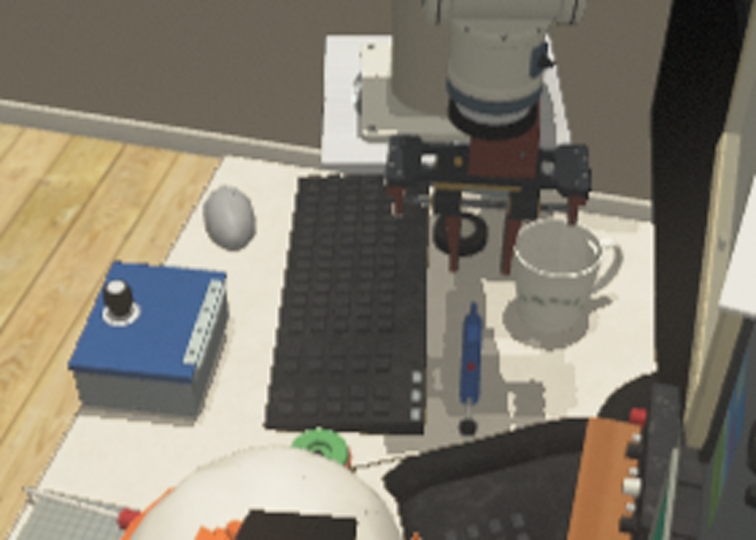

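The pump lies flat at (470,365), let go, with the red dot facing up and bare desk around it. Now to the knob, with the jaws along the hinge axis.

>>> {"op": "step_arm", "data": {"rows": [{"travel": [-4, 35, -1], "rot": [-0.16, 0, 0]}, {"travel": [-8, 75, -2], "rot": [-0.32, 0, 0]}, {"travel": [-12, 115, -3], "rot": [-0.48, 0, 0]}, {"travel": [-16, 155, -4], "rot": [-0.64, 0, 0]}, {"travel": [-19, 195, -5], "rot": [-0.8, 0, 0]}], "fingers": 60}}

```text
t: 8.4
position: [497.9, -192.4, 165.8]
eef_rot: [[-0.002, 0.648, -0.762], [0.001, -0.762, -0.648], [-1.0, -0.002, 0.001]]
ft_force: [0.2, 0.2, -0.2]
opening: 60.1
```

```bash
python3 -c "
from h import *
go([488.5,-352.7,150],[0,0,-1],[.989,-.146,0])
"
```

```text
t 8.4 p [ 497.9 -192.4  165.8] travel [ 15.7 116.  111. ] rot [-0.719  0.     0.003] F [ 0.2   0.16 -0.23] M [-0.01 -0.03 -0.04] op 60.1 q [-22.  21. 107.   0.  52.  27.]
```

>>> {"op": "step_arm", "data": {"rows": [{"travel": [3, 25, 24], "rot": [-0.15, 0, 0]}, {"travel": [6, 51, 48], "rot": [-0.3, 0, 0]}, {"travel": [10, 78, 74], "rot": [-0.46, 0, 0]}, {"travel": [15, 105, 100], "rot": [-0.62, 0, 0]}, {"travel": [15, 116, 111], "rot": [-0.72, 0, 0]}]}}

```text
t: 9.02
position: [487.5, -352.9, 149.9]
eef_rot: [[-0.003, 0.989, -0.148], [0.002, -0.148, -0.989], [-1.0, -0.003, -0.001]]
ft_force: [0.5, -0.1, 0.7]
opening: 59.9
```

>>> {"op": "step_arm", "data": {"rows": [{"travel": [0, 0, 0], "rot": [0, 0, 0]}, {"travel": [0, 0, 0], "rot": [0, 0, 0]}]}}

```text
t: 9.28
position: [488.4, -350.7, 151.2]
eef_rot: [[-0.002, 0.988, -0.152], [0.001, -0.152, -0.988], [-1.0, -0.002, -0.001]]
ft_force: [-0.1, 0.2, -0.1]
opening: 59.8
```

```bash
python3 -c "
from h import *
go([488.5,-352.7,72],[0,0,-1],[.989,-.146,0])
for n in ('scene','top'):
  d=arm.get_image(n)
  c=d['pixels'][90:230,110:250] if n=='scene' else d['pixels'][140:280,280:420]
  cv2.imwrite('pics/%s5.png'%n,cv2.resize(c[:,:,::-1],None,fx=4,fy=4,interpolation=cv2.INTER_CUBIC))
"
```

```text
t 9.28 p [ 488.4 -350.7  151.2] travel [79.2  0.6  2. ] rot [-0.006 -0.001  0.002] F [-0.08  0.2  -0.1 ] M [-0.02 -0.05 -0.  ] op 59.8 q [-37.  27.  99.   0.  53. -28.]
```

View pics/scene5.png

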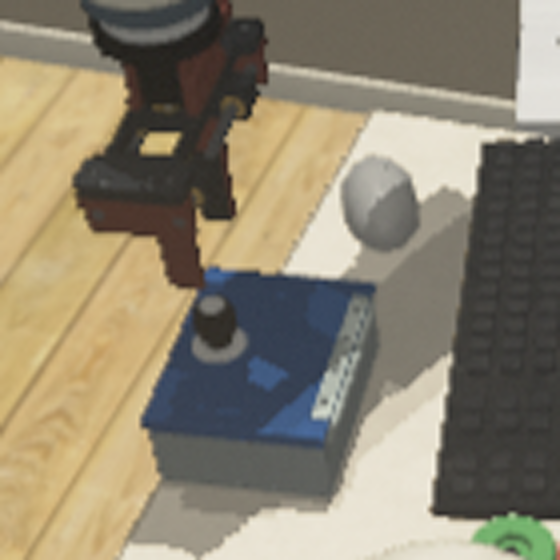

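View pics/top5.png

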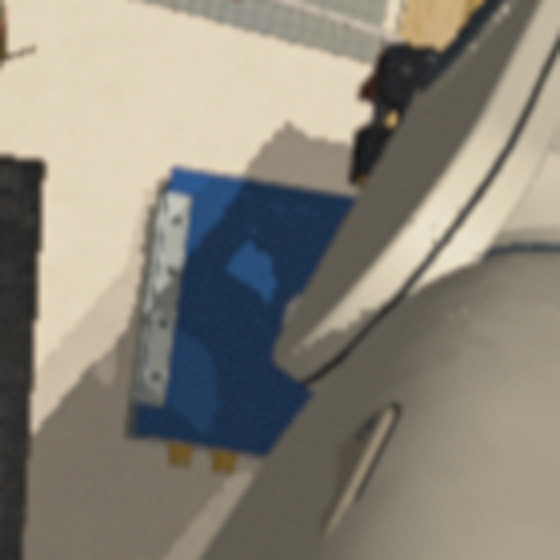

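The fingers are above the knob, which is at (215,325) in the scene crop, and the box is clear otherwise. I'll descend and then close gently.

>>> {"op": "step_arm", "data": {"rows": [{"travel": [25, 0.5, 2], "rot": [-0.005, 0, 0]}, {"travel": [50, 0.5, 2], "rot": [-0.005, 0, 0]}, {"travel": [68, 0.5, 2], "rot": [-0.005, 0, 0]}, {"travel": [77, 0.5, 2], "rot": [-0.005, 0, 0]}, {"travel": [77, 0.5, 2], "rot": [-0.005, 0, 0]}]}}

```text
t: 10.0
position: [489.0, -353.5, 74.8]
eef_rot: [[-0.001, 0.989, -0.145], [0.001, -0.145, -0.989], [-1.0, -0.001, -0.0]]
ft_force: [0.3, 0.4, 0.6]
opening: 60.0
```

>>> {"op": "step_arm", "data": {"rows": [{"travel": [0, 0, 0], "rot": [0, 0, 0]}, {"travel": [0, 0, 0], "rot": [0, 0, 0]}]}}

```text
t: 10.25
position: [489.5, -354.2, 75.9]
eef_rot: [[0.001, 0.989, -0.146], [-0.001, -0.146, -0.989], [-1.0, 0.001, 0.001]]
ft_force: [0.2, -0.1, -0.6]
opening: 59.7
```

```bash
python3 -c "
from h import *
go([488.5,-352.7,72],[0,0,-1],[.989,-.146,0])
d=arm.get_image('scene')
cv2.imwrite('pics/s6.png',cv2.resize(d['pixels'][90:230,110:250][:,:,::-1],None,fx=4,fy=4,interpolation=cv2.INTER_CUBIC))
"
```

```text
t 10.25 p [ 489.5 -354.2   75.9] travel [ 3.9 -1.2 -1.3] rot [ 0.     0.001 -0.001] F [ 0.17 -0.11 -0.57] M [-0.06 -0.06 -0.01] op 59.7 q [-37.  34. 101.  -0.  45. -29.]
```

View pics/s6.png

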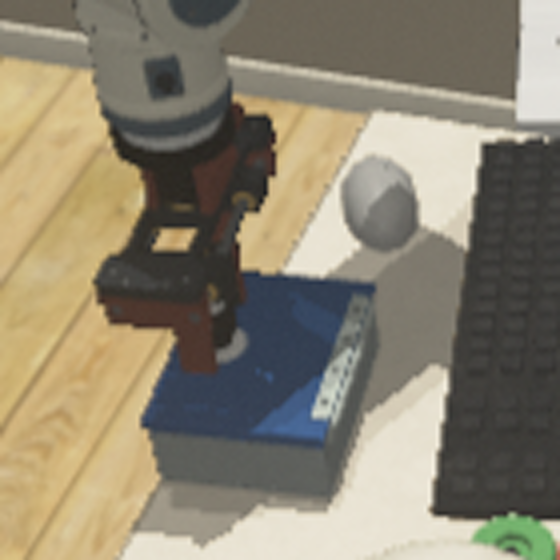

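The fingers straddle the knob, with the white collar visible at (230,345) just right of the finger. I'll centre them, then close.

>>> {"op": "step_arm", "data": {"rows": [{"travel": [2, -1, -1], "rot": [0, 0, 0]}, {"travel": [2.5, -1, -1], "rot": [0, 0, 0]}, {"travel": [2.5, -1, -1], "rot": [0, 0, 0]}, {"travel": [2.5, -1, -1], "rot": [0, 0, 0]}, {"travel": [2.5, -1, -1], "rot": [0, 0, 0]}], "fingers": 10, "squeeze": 20}}

```text
t: 10.92
position: [487.6, -352.5, 72.6]
eef_rot: [[-0.001, 0.989, -0.145], [0.001, -0.145, -0.989], [-1.0, -0.001, -0.0]]
ft_force: [-3.7, -0.2, 2.0]
opening: 26.7
```

```bash
python3 -c "
from h import *
go([488.5,-352.7,72],[0,0,-1],[.989,-.146,0])
"
```

```text
t 10.93 p [ 487.6 -352.5   72.6] travel [0.6 0.9 0. ] rot [ 0.001 -0.     0.001] F [-3.74 -0.22  1.96] M [-0.06  0.58 -0.02] op 26.7 q [-37.  34. 101.  -0.  45. -29.]
```

The knob is held (26.7 mm opening). Now a gentle pull along the arc in small steps.

>>> {"op": "step_arm", "data": {"rows": [{"travel": [-0.5, 0, 0], "rot": [0, -0.005, 0]}, {"travel": [-1, 0, -0.1], "rot": [0, -0.011, 0]}, {"travel": [-1.5, 0, -0.2], "rot": [0, -0.016, 0]}, {"travel": [-2, 0, -0.3], "rot": [0, -0.021, 0]}]}}

```text
t: 11.42
position: [487.6, -352.5, 73.6]
eef_rot: [[-0.004, 0.989, -0.145], [-0.021, -0.145, -0.989], [-1.0, -0.001, 0.022]]
ft_force: [-3.0, -5.7, -12.0]
opening: 26.5
```

```bash
python3 -c "
from h import *
go([488.5,-352.7,72],[0,0,-1],[.989,-.146,0])
"
```

```text
t 11.43 p [ 487.6 -352.5   73.6] travel [1.6 0.9 0. ] rot [0.001 0.022 0.001] F [ -3.    -5.68 -11.97] M [-0.91  0.46  0.03] op 26.5 q [-36.  34. 102.  -2.  44. -27.]
```

>>> {"op": "step_arm", "data": {"rows": [{"travel": [-0.6, 0, 0], "rot": [0, 0, 0]}, {"travel": [-1.2, 0, 0], "rot": [0, 0, 0]}, {"travel": [-1.2, 0, 0], "rot": [0, 0, 0]}]}}

```text
t: 11.8
position: [487.5, -352.5, 73.8]
eef_rot: [[-0.005, 0.989, -0.145], [-0.021, -0.145, -0.989], [-1.0, -0.001, 0.021]]
ft_force: [-1.3, -7.3, -18.1]
opening: 26.7
```

```bash
python3 -c "
from h import *
go([488.5,-352.7,72],[0,0,-1],[.989,-.146,0])
"
```

```text
t 11.8 p [ 487.5 -352.5   73.8] travel [ 1.8  1.  -0. ] rot [0.001 0.021 0.001] F [ -1.32  -7.35 -18.07] M [-1.04  0.03 -0.02] op 26.7 q [-36.  34. 102.  -2.  44. -27.]
```

It is caught: the lid stays put while the force rises to 18 N. I'll release the pull, then turn the knob clockwise (+ about tool x, which points down).

>>> {"op": "step_arm", "data": {"rows": [{"travel": [1.6, 0, 0], "rot": [0, 0.01, 0]}, {"travel": [3.2, 0, 0.3], "rot": [0, 0.021, 0]}, {"travel": [3.2, 0, 0.3], "rot": [0, 0.021, 0]}]}}

```text
t: 12.18
position: [487.7, -352.5, 72.6]
eef_rot: [[-0.001, 0.989, -0.146], [0.001, -0.146, -0.989], [-1.0, -0.001, -0.0]]
ft_force: [-5.3, -1.5, 2.8]
opening: 26.8
```

```bash
python3 -c "
from h import *
go([488.5,-352.7,72],[0,0,-1],[.989,-.146,0])
"
```

```text
t 12.18 p [ 487.7 -352.5   72.6] travel [0.6 0.9 0. ] rot [ 0.    -0.     0.001] F [-5.27 -1.46  2.77] M [-0.09  0.89  0.02] op 26.8 q [-37.  34. 101.  -0.  45. -29.]
```

>>> {"op": "step_arm", "data": {"rows": [{"travel": [0, -0.5, 0], "rot": [0.16, 0, 0]}, {"travel": [0, -0.5, 0], "rot": [0.33, 0, 0]}, {"travel": [0, -0.5, 0], "rot": [0.5, 0, 0]}, {"travel": [0, -0.5, 0], "rot": [0.67, 0, 0]}, {"travel": [0, -0.5, 0], "rot": [0.84, 0, 0]}]}}

```text
t: 12.8
position: [488.2, -352.9, 72.7]
eef_rot: [[0.001, 0.548, -0.837], [-0.001, -0.837, -0.548], [-1.0, 0.001, -0.0]]
ft_force: [-1.7, -2.0, -0.8]
opening: 26.6
```

>>> {"op": "step_arm", "data": {"rows": [{"travel": [0, 0, 0], "rot": [0.16, 0, 0]}, {"travel": [0, 0, 0], "rot": [0.32, 0, 0]}, {"travel": [0, 0, 0], "rot": [0.48, 0, 0]}, {"travel": [0, 0, 0], "rot": [0.6, 0, 0]}, {"travel": [0, 0, 0], "rot": [0.68, 0, 0]}]}}

```text
t: 13.42
position: [488.3, -353.4, 72.9]
eef_rot: [[0.001, -0.098, -0.995], [-0.002, -0.995, 0.098], [-1.0, 0.002, -0.001]]
ft_force: [-3.2, -3.8, -1.9]
opening: 26.8
```

```bash
python3 -c "
from h import *
go([488.5,-352.7,72],[0,0,-1],[.989,-.146,0])
"
```

```text
t 13.43 p [ 488.3 -353.4   72.9] travel [ 0.9 -0.7 -0.1] rot [-1.522  0.    -0.002] F [-3.22 -3.82 -1.86] M [-0.58  0.47  0.09] op 26.8 q [-37.  34. 101.  -0.  45.  59.]
```

>>> {"op": "step_arm", "data": {"rows": [{"travel": [0, 0, 0], "rot": [0, 0, 0]}, {"travel": [0, 0, 0], "rot": [0, 0, 0]}, {"travel": [0, 0, 0], "rot": [0, 0, 0]}, {"travel": [0, 0, 0], "rot": [0, 0, 0]}], "fingers": 60}}

```text
t: 13.92
position: [487.9, -352.6, 72.7]
eef_rot: [[0.0, -0.095, -0.996], [-0.0, -0.996, 0.095], [-1.0, 0.0, -0.0]]
ft_force: [-0.2, 0.3, -0.0]
opening: 59.1
```

>>> {"op": "step_arm", "data": {"rows": [{"travel": [0, 0, 0], "rot": [-0.16, 0, 0]}, {"travel": [0, 0, 0], "rot": [-0.33, 0, 0]}, {"travel": [0, 0, 0], "rot": [-0.5, 0, 0]}, {"travel": [0, 0, 0], "rot": [-0.67, 0, 0]}, {"travel": [0, 0, 0], "rot": [-0.84, 0, 0]}]}}

```text
t: 14.55
position: [487.8, -352.6, 72.7]
eef_rot: [[0.0, 0.682, -0.731], [-0.0, -0.731, -0.682], [-1.0, 0.0, -0.0]]
ft_force: [0.4, -0.5, 0.0]
opening: 60.4
```

>>> {"op": "step_arm", "data": {"rows": [{"travel": [0, 0, 0], "rot": [-0.16, 0, 0]}, {"travel": [0, 0, 0], "rot": [-0.32, 0, 0]}, {"travel": [0, 0, 0], "rot": [-0.48, 0, 0]}, {"travel": [0, 0, 0], "rot": [-0.6, 0, 0]}, {"travel": [0, 0, 0], "rot": [-0.68, 0, 0]}]}}

```text
t: 15.18
position: [487.8, -352.6, 72.7]
eef_rot: [[0.0, 0.99, -0.142], [0.0, -0.142, -0.99], [-1.0, 0.0, -0.0]]
ft_force: [-0.2, 0.0, 0.0]
opening: 59.9
```

```bash
python3 -c "
from h import *
go([487.5,-352.7,72],[0,0,-1],[.989,-.146,0])
"
```

```text
t 15.18 p [ 487.8 -352.6   72.7] travel [ 0.7 -0.3  0.1] rot [ 0.004 -0.    -0.   ] F [-0.17  0.    0.03] M [-0.03 -0.03 -0.04] op 59.9 q [-37.  34. 101.   0.  45. -29.]
```

Regrip with the jaws along the hinge, then lift gently.

>>> {"op": "step_arm", "data": {"rows": [{"travel": [0, -0.5, 0], "rot": [0, 0, 0]}, {"travel": [0, -0.5, 0], "rot": [0, 0, 0]}, {"travel": [0, -0.5, 0], "rot": [0, 0, 0]}, {"travel": [0, -0.5, 0], "rot": [0, 0, 0]}], "fingers": 10, "squeeze": 25}}

```text
t: 15.68
position: [487.5, -352.6, 72.7]
eef_rot: [[0.0, 0.989, -0.146], [-0.0, -0.146, -0.989], [-1.0, 0.0, 0.0]]
ft_force: [0.8, -0.7, 0.2]
opening: 26.4
```

>>> {"op": "step_arm", "data": {"rows": [{"travel": [-0.7, 0, -0.1], "rot": [0, -0.008, 0]}, {"travel": [-1.5, 0, -0.2], "rot": [0, -0.016, 0]}, {"travel": [-2.2, 0, -0.3], "rot": [0, -0.024, 0]}, {"travel": [-3, 0, -0.4], "rot": [0, -0.032, 0]}]}}

```text
t: 16.18
position: [487.5, -352.1, 75.8]
eef_rot: [[-0.004, 0.989, -0.145], [-0.032, -0.145, -0.989], [-0.999, 0.0, 0.033]]
ft_force: [2.6, -0.1, -2.8]
opening: 26.5
```

```bash
python3 -c "
from h import *
go([487.5,-352.7,72],[0,0,-1],[.989,-.146,0])
"
```

```text
t 16.18 p [ 487.5 -352.1   75.8] travel [3.8 0.1 0.4] rot [ 0.001  0.033 -0.   ] F [ 2.58 -0.1  -2.84] M [ 0.05 -0.44 -0.01] op 26.5 q [-36.  33. 102.  -2.  44. -26.]
```

```bash
python3 -c "
from math import *
for f in (.08,.16,.24,.32,.36,.4): c,s=cos(f),sin(f);print(f,round(12.7-12.7*c-93*s,1),round(-93-12.7*s+93*c,1))"
```

```text
0.08 -7.4 -1.3
0.16 -14.7 -3.2
0.24 -21.7 -5.7
0.32 -28.6 -8.7
0.36 -31.9 -10.4
0.4 -35.2 -12.3
```

>>> {"op": "step_arm", "data": {"rows": [{"travel": [-7.4, 0, -1.3], "rot": [0, -0.08, 0]}, {"travel": [-14.7, 0, -3.2], "rot": [0, -0.16, 0]}, {"travel": [-21.7, 0, -5.7], "rot": [0, -0.24, 0]}, {"travel": [-28.6, 0, -8.7], "rot": [0, -0.32, 0]}, {"travel": [-31.9, 0, -10.4], "rot": [0, -0.36, 0]}]}}

```text
t: 16.8
position: [489.3, -340.4, 107.7]
eef_rot: [[-0.055, 0.99, -0.133], [-0.38, -0.144, -0.914], [-0.923, 0.0, 0.384]]
ft_force: [0.9, -0.3, -2.6]
opening: 26.8
```

```bash
python3 -c "
from h import *
go([487.5,-352.7,72],[0,0,-1],[.989,-.146,0])
s=arm.read_state();R=np.array(s['eef_rot']);print(np.array(s['position'])+R@[12.7,0,-93])
"
```

```text
t 16.8 p [ 489.3 -340.4  107.7] travel [37.7 -0.  -2.3] rot [ 0.002  0.394 -0.001] F [ 0.86 -0.34 -2.64] M [ 0.24 -0.28  0.05] op 26.8 q [-25.  30. 107. -34.  41.   9.]
[ 501.01541042 -260.29708788   60.25868967]
```

The lid rises freely (2.6 N, and the implied hinge point matches). Continuing.

>>> {"op": "step_arm", "data": {"rows": [{"travel": [-7.4, 0, -1.3], "rot": [0, -0.08, 0]}, {"travel": [-14.7, 0, -3.2], "rot": [0, -0.16, 0]}, {"travel": [-21.7, 0, -5.7], "rot": [0, -0.24, 0]}, {"travel": [-28.6, 0, -8.7], "rot": [0, -0.32, 0]}, {"travel": [-28.6, 0, -8.7], "rot": [0, -0.32, 0]}]}}

```text
t: 17.42
position: [492.1, -321.4, 130.4]
eef_rot: [[-0.094, 0.99, -0.108], [-0.647, -0.143, -0.749], [-0.757, -0.001, 0.654]]
ft_force: [0.4, -1.2, -0.0]
opening: 26.5
```

```bash
python3 -c "
from h import *
go([487.5,-352.7,72],[0,0,-1],[.989,-.146,0])
s=arm.read_state();R=np.array(s['eef_rot']);print(np.array(s['position'])+R@[12.7,0,-93],s['joint_vel'])
"
```

```text
t 17.43 p [ 492.1 -321.4  130.4] travel [ 64.9  -0.1 -14.3] rot [ 0.003  0.713 -0.   ] F [ 0.35 -1.16 -0.05] M [ 0.12 -0.17 -0.02] op 26.5 q [-14.  31. 110. -57.  51.  37.]
[ 500.9508544  -259.99809535   59.9753854 ] [-1.85657751 -0.6065535  -0.4932296   2.95377933 -1.84520216 -2.7670566 ]
```

>>> {"op": "step_arm", "data": {"rows": [{"travel": [-3.7, 0, -0.6], "rot": [0, -0.04, 0]}, {"travel": [-7.4, 0, -1.3], "rot": [0, -0.08, 0]}, {"travel": [-7.4, 0, -1.3], "rot": [0, -0.08, 0]}, {"travel": [-7.4, 0, -1.3], "rot": [0, -0.08, 0]}, {"travel": [-7.4, 0, -1.3], "rot": [0, -0.08, 0]}]}}

```text
t: 18.05
position: [492.8, -316.4, 134.8]
eef_rot: [[-0.103, 0.989, -0.103], [-0.703, -0.146, -0.696], [-0.704, 0.001, 0.71]]
ft_force: [3.6, 1.4, -5.5]
opening: 26.1
```

>>> {"op": "step_arm", "data": {"rows": [{"travel": [0, 0, 0], "rot": [0, 0, 0]}, {"travel": [0, 0, 0], "rot": [0, 0, 0]}, {"travel": [0, 0, 0], "rot": [0, 0, 0]}, {"travel": [0, 0, 0], "rot": [0, 0, 0]}]}}

```text
t: 18.55
position: [492.8, -316.2, 135.0]
eef_rot: [[-0.103, 0.989, -0.102], [-0.704, -0.145, -0.695], [-0.703, 0.0, 0.711]]
ft_force: [4.9, 1.2, -7.3]
opening: 26.5
```

```bash
python3 -c "
from h import *
go([487.5,-352.7,72],[0,0,-1],[.989,-.146,0])
s=arm.read_state();R=np.array(s['eef_rot']);print(np.array(s['position'])+R@[12.7,0,-93],np.round(s['joint_vel'],2))
d=arm.get_image('scene')
cv2.imwrite('pics/s7.png',cv2.resize(d['pixels'][60:260,100:380][:,:,::-1],None,fx=2.8,fy=2.8,interpolation=cv2.INTER_CUBIC))
"
```

```text
t 18.55 p [ 492.8 -316.2  135. ] travel [ 70.5   0.  -18.9] rot [ 0.001  0.792 -0.001] F [ 4.93  1.18 -7.27] M [ 1.32 -0.76  0.49] op 26.5 q [-12.  33. 110. -61.  54.  42.]
[ 501.02172087 -260.52735529   59.89033919] [ 0.05  0.02 -0.01  0.   -0.02 -0.02]
```

View pics/s7.png

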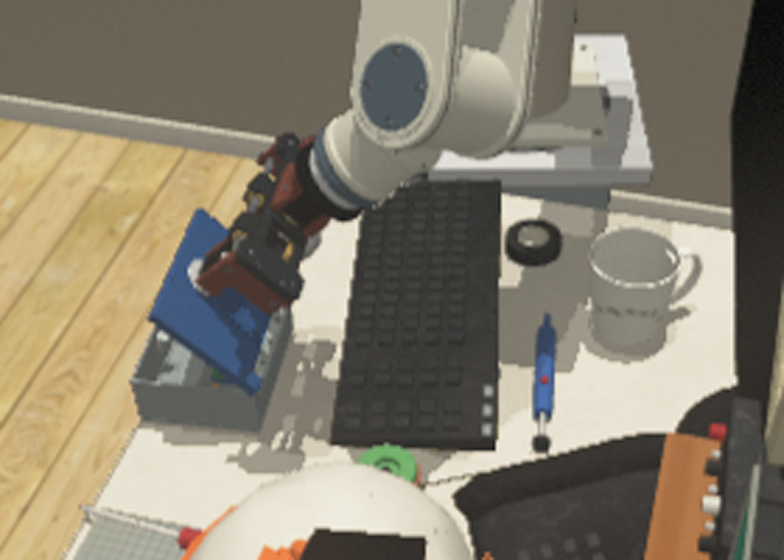

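The lid stands about 45° open with the knob in the fingers at (215,275). The pump lies flat at (545,380) on bare desk, and the mug and jar are in place. One short check that it is steady before I hand in.

>>> {"op": "step_arm", "data": {"rows": [{"travel": [0, 0, 0], "rot": [0, 0, 0]}, {"travel": [0, 0, 0], "rot": [0, 0, 0]}, {"travel": [0, 0, 0], "rot": [0, 0, 0]}, {"travel": [0, 0, 0], "rot": [0, 0, 0]}, {"travel": [0, 0, 0], "rot": [0, 0, 0]}]}}

```text
t: 19.23
position: [492.8, -316.2, 135.0]
eef_rot: [[-0.103, 0.989, -0.102], [-0.704, -0.145, -0.695], [-0.703, 0.0, 0.711]]
ft_force: [3.9, 1.3, -7.2]
opening: 26.3
```

```bash
python3 -c "
from h import *
go([487.5,-352.7,72],[0,0,-1],[.989,-.146,0])
d=arm.get_image('top')
cv2.imwrite('pics/t8.png',cv2.resize(d['pixels'][:,:,::-1],None,fx=1.5,fy=1.5))
"
```

```text
t 19.23 p [ 492.8 -316.2  135. ] travel [ 70.5   0.  -18.9] rot [ 0.001  0.792 -0.001] F [ 3.88  1.25 -7.2 ] M [ 1.24 -0.8   0.52] op 26.3 q [-12.  33. 110. -61.  54.  42.]
```

View pics/t8.png

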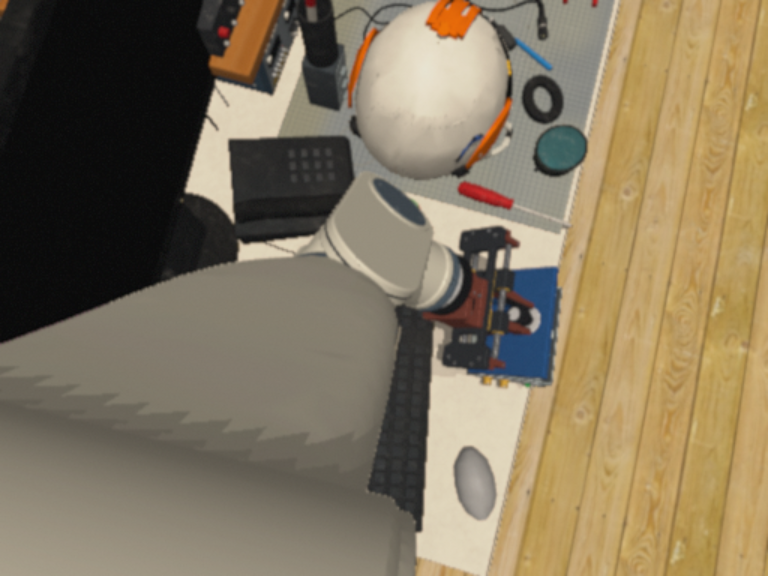

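The arm is steady (force unchanged, no movement). The knob is between the fingers at (522,315), and the screwdriver at (485,193) is where it was. Handing in.

```bash
python3 -c "
from bench import arm
print(arm.finish_job()); s=arm.read_state(); print(s['t'],s['position'],s['ft_force'],s['opening'])"
```

```text
the job is handed in; nothing more can be done
None
the job is handed in; nothing more can be done
```

The job is handed in at about 19 s, with the lid held at about 45° by its knob and the solder sucker flat on the bare desk. The system gives no verdict.

- **Solder sucker:** I laid it between the keyboard and the mug. The pictures show it flat and clear of other things.
- **Catch test:** Pulled by the knob without turning it, the lid stopped after about 1 mm while the force rose to about 18 N, so it was caught. I then turned the knob about 87° clockwise and took a fresh grip. After that the lid rose with about 3 N.
- **Last checks:** The gripper's tilt gives a lid angle of 0.79 rad. The hinge position worked out from the arm's pose agrees with the measured one to about 1 mm. The fingers are closed on the knob at 26 mm and the pose is steady. The mug (scene camera) and the screwdriver (top camera) look unmoved. The jar also looks unmoved, though it is partly hidden in that last scene picture.
- **Did not quite fit:** The wrist reads a steady 8 N or so and 1.5 N m at the end, more than the 1 to 2 N expected for the lid. I did not find the cause; it may be the gripper lightly touching the lid. It is well below the limits.

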